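# Clamp the V-block rest to the slotted plate with its T-bolt

### The arm

A 6-joint arm with a two-finger parallel gripper is mounted at the origin on a cart in front of the work surface, level with it; the furniture and walls round the work are solid. World frame = base frame: x ahead of the robot, y to its left, z up, the work surface at z = 0. Lengths are in m, angles in rad, forces in N, time in s.
With the tool pointing down it reaches from about 0.275 to 0.85 m from the base axis. Payload 19 kg.
Tool frame: the origin (TCP) lies at the centre of the arm's flange, where the gripper is bolted on; the fingertips stand 173 mm ahead of it and the grasp point (between the pads) lies 155 mm ahead of it; z points along the fingers, y is the direction in which the jaws open and shut (so a half turn about z gives the same grasp; the last joint's range is limited). The gripper opens to 85 mm and grips with 20 to 120 N. Pads are 22 mm wide; open, the fingers measure 114 mm over their backs; the gripper's body (76 mm by 85 mm) begins 54 mm behind the grasp point. The pads swing forward as they close: fully open they stand 13 mm farther back than shut.
Start: joints at [1.003, 0.15, 1.437, -0, 1.554, -0.134], TCP at [0.242, 0.522, 0.405] pointing down, gripper open.
Joint ranges: [-2.8, 2.8], [-0.68, 2.1], [0.12, 2.68], [-1.39, 4.53], [0.16, 2.79], [-2.81, 2.81]. Speed limits (rad/s): [1.89, 1.89, 2.22, 3.01, 3.01, 3.01].

### API

Orientations are given as a rotation vector (axis times angle).
In Python, from rig import robot, eyes gives the robot as it stands.
- The arm moves only by the tool carry_out, never from a script. Its argument "moves" is a list of rows, each an object with "travel": the shift along the tool's x, y, z in units of 40 mm (1.0 is 40 mm), a list of three; "delta_rot": the turn, a rotation vector about the tool's x, y, z in units of 5 degrees (1.0 is 5 degrees), a list of three; "grip": the finger opening in mm, from 0 to 85.4. In form: [{"travel": [dx, dy, dz], "delta_rot": [ax, ay, az], "grip": grip}, ...]. A call has 1 to 12 rows; each row is the pose to reach, as a shift and turn from the pose commanded when the call began, along the tool's axes at that moment; what a row does not reach only later rows make up. A row lasts 1/8 s, in which the tool goes at most 62.5 mm and 10.7 degrees, less where a joint would pass 70% of its speed; a pose out of reach is approached as far as the arm can. A call with a gripper value outside its range is refused whole. The fingers move at their own pace and stop on an object; "newtons" is the grip in N (left out, the last holds). Time passes only in rows, so rows that repeat a pose let the fingers close. It gives the time, the measured TCP pose, the force and the opening at its end, in the units of the state.
- robot.state(): the state, without advancing time (a new reading comes with each control period).
- eyes.read_camera(name): name is "side" or "top"; returns (picture, depth): 400x640x3 uint8, blue, green, red; 400x640 float32, m along the optical axis (not along the pixel's ray), 0 where there is no reading.
- eyes.camera_model(name): a dict with "intrinsics" (3x3 intrinsics, pixels), "dist" ([k1, k2, p1, p2, k3] as OpenCV has them; the pictures are not rectified), "R" (3x3) and "t" (3): a world point X has camera coordinates R X + t. Camera axes: x right, y down, z forward; pixel columns grow to the right and rows downward; lengths in m; the calibration is good to about 2 mm. A picture is of the moment at which its call begins. camera_model takes no time and is no camera call.
- robot.sign_off(): hands the job in, once; it reports no verdict.
The state is a dict: "time": time; "joint_pos": joint angles; "dq": joint speeds; "joint_torque": joint torques, N m; "ee_pos": TCP position; "eef_rot": TCP orientation; "contact_force": force on the tool from outside, world axes, zero at the start; "ft_torque": the same for the moment, N m; "width": finger opening in m.
Only numpy, scipy, OpenCV 4.12 (cv2) and the standard library are available. Lean on these libraries where they do the work, as an engineer would, in place of code of your own. Each camera call takes 0.05 s, during which the arm holds its last target. There are 200 camera calls.

### The job

Take the T-bolt by its black knob out of its grey block, lower its head through the mouth of the plate's slot in front of the V-block rest's notch, feeling for the opening, and slide it along the slot until the shank bears lightly (about 5 N) against the closed end of the notch. Then turn the knob clockwise until the head has swung square across the slot and stops, and keep tightening to about a quarter turn past the point where the spring collar begins to press. Never ram or overtighten anything, do not shift the rest, let go at the end, and leave the other objects alone.

Things in the scene. Friction and masses are not known exactly. Their poses are not given: they have to be found in the camera images.
- slot_top (a point): fixed steel base plate, 90 wide (x), 270 long (y), 20.5 high; this point: middle of its top face, on the slot's centre line. The T-slot runs the full length along y: mouth 15 wide, square-edged, lips 7 thick, below them an undercut 31 wide and 9.5 high, its floor 4 above the desk.
- slot_plate: the same plate; origin under its middle at desk level, axes as slot_top
- rest: aluminium foot, 8 thick, 50 wide, with a V-block on it (from 67 mm along +y on, top 65 above the desk); keyed to the plate, slides along it against about 25 N. Origin on the plate's top where the shank's axis is when home; axes as the plate's. Its notch, 10.5 wide, opens towards -y (prong tips 20 mm from the origin, flared mouth) and ends 4 mm beyond the origin, where the shank's side stops.
- notch_seat (a point): on the foot's upper face (28.5 above the desk), above the origin of rest: the shank's axis belongs here when home
- bolt_head (a point): middle of the T-bolt's steel head, a bar 30 long (x axis), 13 wide (y), 8 high, two corners rounded: from lying along the slot it turns about 95 degrees clockwise (from above), then stops on the undercut's walls. Shank 8 in diameter along z; bolt 76 tall, 0.2 kg. At the start it stands upright in bolt_block's pocket, head along the block's x, underside 6 above the desk.
- knob_center (a point): centre of the round black knob (the nut), 32 in diameter, 24 high, on the bolt's axis, about 58 above the head's underside at the start; grip at any yaw. Clockwise from above screws it down the bolt by 3 mm per rad (drag 0.03 N m, so it carries the bolt round until the head stops); held at one height it draws the bolt up instead, then pulls the hand down. It stays where it is left.
- collar: brass collar under the knob, 26 in diameter, 10 high; origin: centre of its underside, 26 to 27.5 above the head's underside at the start (so 1.5 to 3 clear of the foot with the head on the slot's floor). On a spring of 4 N per mm, travel 9.5: 12 N per rad of knob once the head is drawn up under the lips. It starts to press there when knob_center is 50.5 above bolt_head.
- bolt_block: grey storage block 56 (x) by 40 by 16 high, fixed, pocket 33.5 by 16 and 10 deep in its top, along x; origin under its centre
- lens_can: white plastic can 47 in diameter, 52 high, upright; origin under its centre; leave alone
- ring: steel ring gauge 46 in diameter, 16 high; origin under its centre; leave alone
- block: steel gauge block 9 x 35 x 12; origin under its centre; leave alone
- t_bolt: the whole T-bolt with knob and collar; origin under the middle of the head, axes as bolt_head
Not all that is in view belongs to the job. What is meant by the t_bolt is not green, and is the larger of those in its own colour.

How it is judged:
By the outcome, as a careful person would: the job done as asked, in the order asked, and still so for the second after the job is handed in, with the robot touching nothing.
It also fails if it takes over 72 s, if anything falls off the work surface, if the arm or the gripper's body presses on something with over 40 N, if the wrist force passes 120 N, or if a joint passes its speed limit or range.

## Working session

There is one attempt and no reset: what is moved stays moved. The work goes in short steps, Python scripts to look and compute and a tool call to move; the robot and the scene stay as the last step left them, time stands still between calls to the robot, and variables do not carry over. Pictures are saved under pics/ and viewed, about 8 in all and at most 12, crops included, and the job is handed in when it is done.

Besides the shell and the picture viewer there is one more tool, called after "Request:" as name(argument=value, ...) on one line, values as JSON. carry_out: Moves the arm, as the interface text tells. Its arguments: {"type":"object","properties":{"moves":{"type":"array"},"newtons":{"type":"number"}},"required":["moves"]}

```bash
mkdir -p pics; ls; cat > h.py <<'E'
import numpy as np, cv2
from rig import robot, eyes
from scipy.spatial.transform import Rotation as Rn
def cam(n):
    m=eyes.camera_model(n); return {k:np.array(v,float) for k,v in m.items()}
def world(m,uv,z=None,d=None):
    """pixel -> world on plane z or at depth d"""
    p=cv2.undistortPoints(np.array([[uv]],float),m['intrinsics'],m['dist'])[0,0]
    r=np.array([p[0],p[1],1.]); c=-m['R'].T@m['t']; w=m['R'].T@r
    return c+w*(d if d is not None else (z-c[2])/w[2])
def proj(m,X):
    return cv2.projectPoints(np.array(X,float).reshape(-1,3),cv2.Rodrigues(m['R'])[0],m['t'],m['intrinsics'],m['dist'])[0][:,0]
E
python3 - <<'E'
from h import *
for n in('top','side'):
    p,d=eyes.read_camera(n); cv2.imwrite(f'pics/{n}0.png',p); np.save(f'{n}0.npy',d)
    m=cam(n); print(n,m['intrinsics'].round(1).tolist(),(-m['R'].T@m['t']).round(3),m['R'].round(2).tolist())
print(robot.state())
E
```

```text
pics
top [[374.9, 0.0, 311.1], [0.0, 374.9, 193.8], [0.0, 0.0, 1.0]] [ 0.395 -0.117  0.895] [[0.05, -1.0, -0.0], [-0.98, -0.05, -0.21], [0.21, 0.01, -0.98]]
side [[435.0, 0.0, 321.1], [0.0, 435.0, 204.7], [0.0, 0.0, 1.0]] [ 0.53  -1.043  0.456] [[1.0, -0.06, 0.02], [-0.0, -0.38, -0.93], [0.06, 0.92, -0.38]]
{'time': 0.1, 'joint_pos': array([ 1.00300155e+00,  1.50944519e-01,  1.43796725e+00,  2.24341590e-06,
        1.55380165e+00, -1.34004218e-01]), 'dq': array([-0.00043331, -0.00106083, -0.00055322,  0.00044388,  0.00018095,
        0.00084888]), 'joint_torque': array([ 4.05462430e-03, -7.14386272e+01, -5.71802473e+01,  7.53091030e-07,
        7.12337176e-03, -1.00765210e-04]), 'ee_pos': array([0.24168192, 0.52170541, 0.40413073]), 'eef_rot': array([-6.75983219e-01, -3.06760732e+00,  1.65179934e-03]), 'contact_force': array([-0.2367992 ,  0.76926945, -0.42336951]), 'ft_torque': array([-0.00679658, -0.01327174, -0.0042982 ]), 'width': 0.08560921590372532}
```

View pics/top0.png

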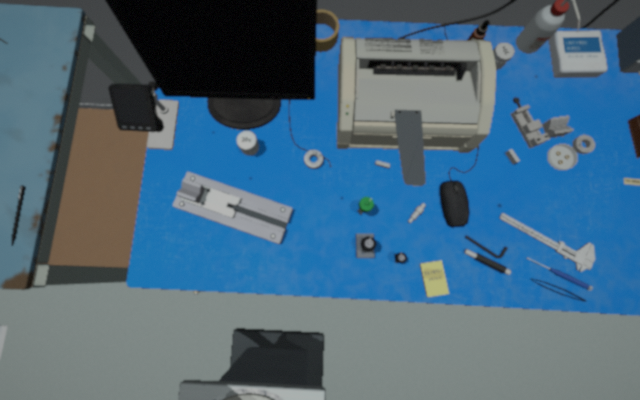

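View pics/side0.png

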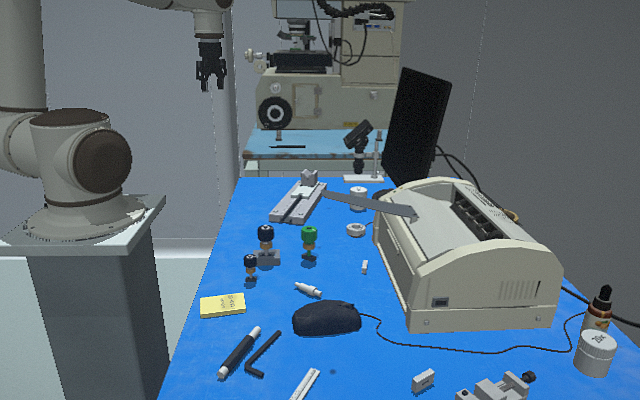

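Candidates for the T-bolt in top0: the black knob in the grey block at (368,243), a smaller black one at (401,257) and a green one at (366,204). The first fits: it is black, the larger of the two, and stands in the block. The plate spans (183,173)–(280,242), with the V-block at its left end and the free slot to the right. I'll confirm both in enlarged crops.

```bash
python3 - <<'E'
from h import *
p=cv2.imread('pics/top0.png')
a=cv2.resize(p[165:250,165:300],None,fx=5.9,fy=5.9,interpolation=cv2.INTER_CUBIC)
cv2.imwrite('pics/plate.png',a[:590,:796])
s=cv2.imread('pics/side0.png')
b=cv2.resize(p[225:270,345:415],None,fx=8,fy=8,interpolation=cv2.INTER_CUBIC) # 560x360
c=cv2.resize(s[215:285,235:285],None,fx=4.8,fy=4.8,interpolation=cv2.INTER_CUBIC)
o=np.zeros((360,800,3),np.uint8); o[:,:560]=b; o[:336,560:800]=c
cv2.imwrite('pics/bolt.png',o)
E
```

```text
(no output)
```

View pics/plate.png

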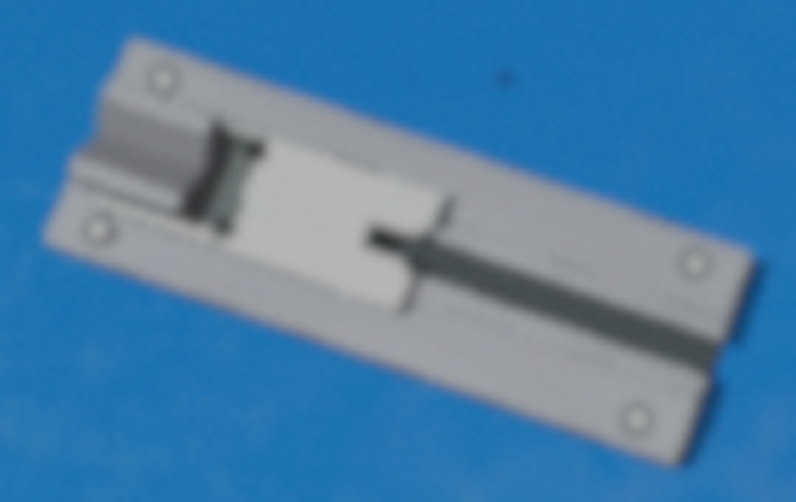

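View pics/bolt.png

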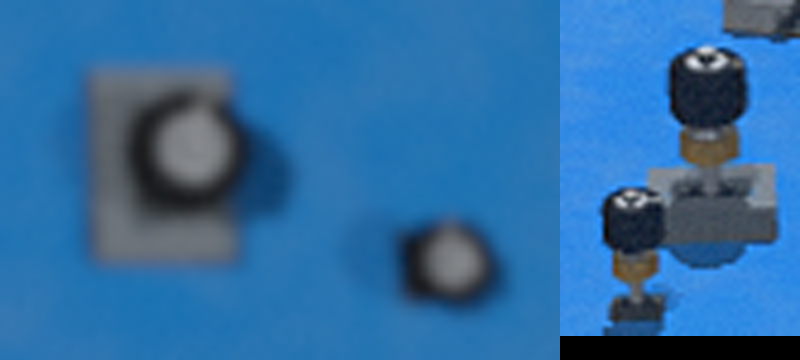

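The crops confirm it: the large black knob with the brass collar stands in the grey block (block centre about crop (162,165), knob top about (190,148)). In the plate crop, the top corners are (133,38), (752,252), (684,465) and (45,240), the prong tips are near (441,215) and (406,288), and the notch end is near (370,238).

```bash
python3 - <<'E'
from h import *
from scipy.optimize import least_squares
m=cam('top')
f=lambda q,s,o:[(q[0]+.5)/s-.5+o[0],(q[1]+.5)/s-.5+o[1]]
def fit(corn,uv,z):
    W=np.array([world(m,u,z)[:2] for u in uv])
    def r(x):
        R=np.array([[np.cos(x[2]),-np.sin(x[2])],[np.sin(x[2]),np.cos(x[2])]])
        return ((np.array(corn)@R.T+x[:2])-W).ravel()
    s=min((least_squares(r,[*W.mean(0),a]) for a in (-.5,.5)),key=lambda s:s.cost); return s.x,(s.fun.reshape(-1,2)*1e3).round(1)
P=(165,165)
pl=[f(q,5.9,P) for q in[(133,38),(752,252),(684,465),(45,240)]]
# TL: +x,+y ; TR:+x,-y ; BR:-x,-y ; BL -x,+y
x,res=fit([(.045,.135),(.045,-.135),(-.045,-.135),(-.045,.135)],pl,.0205); print('plate',x.round(4),res.tolist())
R=np.array([[np.cos(x[2]),-np.sin(x[2])],[np.sin(x[2]),np.cos(x[2])]])
for nm,q,z in[('mouthU',(722,342),.0205),('mouthL',(710,378),.0205),('mU2',(445,240),.0205),('mL2',(422,270),.0205),('prU',(441,215),.0285),('prL',(406,288),.0285),('notch',(370,238),.0285),('prongUo',(447,195),.0285),('prongLo',(398,312),.0285)]:
    w=world(m,f(q,5.9,P),z)[:2]; print(nm,w.round(4),((w-x[:2])@R*1e3).round(1))
b=[f(q,8,(345,225)) for q in[(88,68),(232,68),(238,262),(92,262)]]
y,res=fit([(.028,.02),(.028,-.02),(-.028,-.02),(-.028,.02)],b,.016); print('block',y.round(4),res.tolist())
print('knob',world(m,f((192,146),8,(345,225)),.076).round(4))
d=np.load('top0.npy'); print('depthpt knob',world(m,(368,243),d=d[243,368]).round(4),world(m,(356,254),d=d[254,356]).round(4))
ms=cam('side'); g=lambda q:f(q,4.8,(235-560/4.8,215))
# side: knob centre at (707,88)
u=g((708,90)); print('side uv',u,'proj of bolt knobcentre',proj(ms,[*y[:2],.064]), 'side ray at knob height',world(ms,u,.064))
E
```

```text
plate [ 0.5415  0.076  -0.2822] [[0.3, -0.3], [0.5, -1.7], [0.2, 2.1], [-1.0, -0.1]]
mouthU [ 0.5098 -0.0549] [   6.  -134.5]
mouthL [ 0.4952 -0.0511] [  -9.1 -134.9]
mU2 [0.5451 0.0588] [  8.3 -15.6]
mL2 [0.5325 0.0668] [ -6.1 -11.3]
prU [0.5538 0.0597] [ 16.3 -12.3]
prL [0.5237 0.0708] [-15.6 -10. ]
notch [0.543 0.087] [-1.6 10.9]
prongUo [0.562 0.058] [ 24.7 -11.6]
prongLo [0.514 0.073] [-25.6 -10.6]
block [ 0.4672 -0.2391  0.0493] [[0.1, -1.0], [-0.1, 1.1], [-0.1, 1.0], [0.1, -1.1]]
knob [ 0.4676 -0.2386  0.076 ]
depthpt knob [ 0.4665 -0.2364  0.0834] [ 0.4465 -0.2206  0.0021]
side uv [265.4375, 233.35416666666666] proj of bolt knobcentre [[264.98711582 233.15363136]] side ray at knob height [ 0.46818773 -0.2399961   0.064     ]
```

```bash
cat >> h.py <<'E'
C=np.array([.5415,.076]); A=-.2822   # plate
def pl(x,y): return C+np.array([[np.cos(A),-np.sin(A)],[np.sin(A),np.cos(A)]])@np.array([x,y])
def yaw(s): x=Rn.from_rotvec(s['eef_rot']).as_matrix()[:,0]; return np.arctan2(x[1],x[0])
def go(xy,z,psi,s=None):
    "travel/delta_rot units from the present measured pose to grasp point (xy,z), tool down, yaw psi"
    s=s or robot.state(); R=Rn.from_rotvec(s['eef_rot']).as_matrix()
    T=np.array([[np.cos(psi),np.sin(psi),0],[np.sin(psi),-np.cos(psi),0],[0,0,-1]])
    print('travel',(R.T@(np.array([*xy,z+.155])-s['ee_pos'])/.04).round(3),'rot',np.degrees(Rn.from_matrix(R.T@T).as_rotvec()/5).round(3))
def st():
    s=robot.state(); print('t',round(s['time'],2),'grasp',(s['ee_pos']-[0,0,.155]).round(4),'yaw',round(np.degrees(yaw(s)),2),'j',s['joint_pos'].round(2),'F',s['contact_force'].round(2),'M',s['ft_torque'].round(3),'w',round(s['width'],4),
     'tilt',np.degrees(Rn.from_rotvec(s['eef_rot']).as_matrix()[:2,2]).round(2),'plate xy',((s['ee_pos'][:2]-C)@np.array([[np.cos(A),-np.sin(A)],[np.sin(A),np.cos(A)]])*1e3).round(2)); return s
E
python3 - <<'E'
from h import *
s=st(); psi0=yaw(s); k=psi0-s['joint_pos'][0]+s['joint_pos'][5]
g=np.array([.4676,-.239]); 
pg=k+np.arctan2(g[1],g[0])+1.5; print('grasp yaw deg',np.degrees(pg), 'ins xy',pl(0,-.036),'ins yaw',np.degrees(pg)+73.8-2.8)
go(g,.20,pg); 
d=np.load('top0.npy'); m=cam('top')
for uv in[(215,90),(300,90),(160,80),(420,120),(380,70),(410,180),(350,140)]: print(uv,world(m,uv,d=d[uv[1],uv[0]]).round(3))
E
```

```text
t 0.1 grasp [0.2417 0.5217 0.2491] yaw 155.15 j [ 1.    0.15  1.44  0.    1.55 -0.13] F [-0.24  0.77 -0.42] M [-0.007 -0.013 -0.004] w 0.0856 tilt [-0.03 -0.05] plate xy [-412.07  344.59]
grasp yaw deg 148.87115015568833 ins xy [0.53147511 0.04142398] ins yaw 219.87115015568833
travel [-13.118 -14.881   1.243] rot [-1.300e-02 -1.000e-03  1.255e+00]
(215, 90) [0.802 0.128 0.089]
(300, 90) [ 0.81  -0.07   0.095]
(160, 80) [0.803 0.243 0.122]
(420, 120) [ 0.728 -0.332  0.145]
(380, 70) [ 0.849 -0.248  0.13 ]
(410, 180) [ 0.586 -0.302  0.178]
(350, 140) [ 0.705 -0.192  0.066]
```

Request:
carry_out(moves=[{"travel": [-13.12,-14.88,0],"delta_rot": [0,0,1.255],"grip": 55},{"travel": [-13.12,-14.88,0],"delta_rot": [0,0,1.255],"grip": 55},{"travel": [-13.12,-14.88,0],"delta_rot": [0,0,1.255],"grip": 55},{"travel": [-13.12,-14.88,0],"delta_rot": [0,0,1.255],"grip": 55},{"travel": [-13.12,-14.88,0],"delta_rot": [0,0,1.255],"grip": 55},{"travel": [-13.12,-14.88,0],"delta_rot": [0,0,1.255],"grip": 55},{"travel": [-13.12,-14.88,0],"delta_rot": [0,0,1.255],"grip": 55},{"travel": [-13.12,-14.88,0],"delta_rot": [0,0,1.255],"grip": 55},{"travel": [-13.12,-14.88,0],"delta_rot": [0,0,1.255],"grip": 55},{"travel": [-13.12,-14.88,0],"delta_rot": [0,0,1.255],"grip": 55},{"travel": [-13.12,-14.88,0],"delta_rot": [0,0,1.255],"grip": 55},{"travel": [-13.12,-14.88,0],"delta_rot": [0,0,1.255],"grip": 55}])

```text
time: 1.6
ee_pos: [0.4554, -0.1994, 0.4046]
eef_rot: [0.844, 3.026, 0.0]
contact_force: [1.6, 1.4, -0.1]
width: 0.0552
```

```bash
python3 - <<'E'
from h import *
st(); go((.4676,-.239),.12,np.radians(148.87))
E
```

```text
t 1.6 grasp [ 0.4554 -0.1994  0.2496] yaw 148.84 j [-0.57 -0.01  1.61  0.    1.54 -1.59] F [ 1.61  1.44 -0.13] M [ 0.057 -0.016 -0.044] w 0.0552 tilt [0. 0.] plate xy [  -6.05 -288.51]
travel [-0.774 -0.689  3.239] rot [ 0.001 -0.    -0.006]
```

Request:
carry_out(moves=[{"travel": [-0.774,-0.689,1.5],"delta_rot": [0,0,0],"grip": 55},{"travel": [-0.774,-0.689,3.1],"delta_rot": [0,0,0],"grip": 55},{"travel": [-0.774,-0.689,3.24],"delta_rot": [0,0,0],"grip": 55},{"travel": [-0.774,-0.689,3.24],"delta_rot": [0,0,0],"grip": 55}])

```text
time: 2.1
ee_pos: [0.4677, -0.2365, 0.2757]
eef_rot: [-0.842, -3.026, -0.0]
contact_force: [0.5, 0.6, 1.8]
width: 0.0547
```

```bash
python3 - <<'E'
from h import *
st(); go((.4676,-.239),.064,np.radians(148.87))
p,_=eyes.read_camera('side'); q,_=eyes.read_camera('top')
a=cv2.resize(p[170:270,215:315],(400,400),interpolation=cv2.INTER_CUBIC);b=cv2.resize(q[190:290,315:415],(400,400),interpolation=cv2.INTER_CUBIC)
cv2.imwrite('pics/hover.png',np.hstack([a,b]))
E
```

```text
t 2.1 grasp [ 0.4677 -0.2365  0.1207] yaw 148.89 j [-0.62  0.13  1.73 -0.    1.28 -1.64] F [0.48 0.55 1.78] M [ 0.005 -0.012 -0.033] w 0.0547 tilt [-0.03  0.02] plate xy [  16.17 -320.72]
travel [-0.03  -0.054  1.417] rot [-0.    -0.008  0.004]
```

View pics/hover.png

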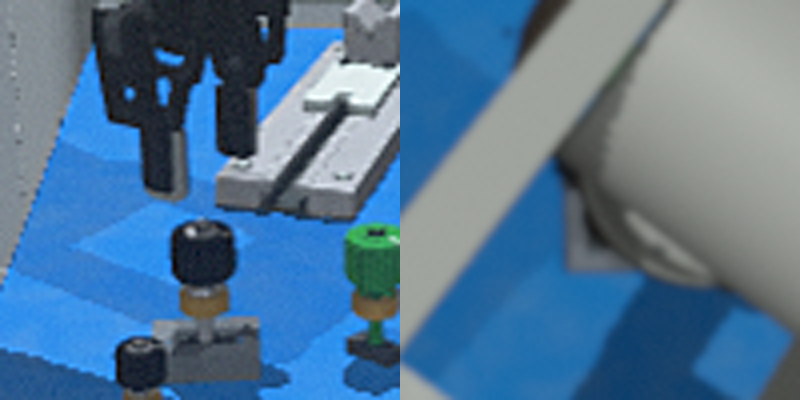

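The side view shows the jaws straddling the knob at crop (203,245), with the green bolt clear to the right. Descend and grip.

Request:
carry_out(newtons=40, moves=[{"travel": [-0.03,-0.04,0.7],"delta_rot": [0,0,0],"grip": 55},{"travel": [-0.03,-0.04,1.3],"delta_rot": [0,0,0],"grip": 55},{"travel": [-0.03,-0.04,1.415],"delta_rot": [0,0,0],"grip": 55},{"travel": [-0.03,-0.04,1.415],"delta_rot": [0,0,0],"grip": 55},{"travel": [-0.03,-0.04,1.415],"delta_rot": [0,0,0],"grip": 28},{"travel": [-0.03,-0.04,1.415],"delta_rot": [0,0,0],"grip": 28},{"travel": [-0.03,-0.04,1.415],"delta_rot": [0,0,0],"grip": 28},{"travel": [-0.03,-0.04,1.415],"delta_rot": [0,0,0],"grip": 28}])

```text
time: 3.2
ee_pos: [0.468, -0.239, 0.2197]
eef_rot: [0.843, 3.025, -0.001]
contact_force: [-1.1, 0.2, 8.5]
width: 0.0308
```

```bash
python3 - <<'E'
from h import *
st()
E
```

```text
t 3.2 grasp [ 0.468  -0.239   0.0647] yaw 148.87 j [-0.62  0.19  1.79 -0.    1.16 -1.65] F [-1.14  0.24  8.5 ] M [ 0.055  0.144 -0.024] w 0.0308 tilt [ 0.08 -0.07] plate xy [  17.15 -323.01]
```

Request:
carry_out(newtons=50, moves=[{"travel": [0,0,-0.4],"delta_rot": [0,0,0],"grip": 28},{"travel": [0,0,-1.0],"delta_rot": [0,0,0],"grip": 28},{"travel": [0,0,-1.5],"delta_rot": [0,0,0],"grip": 28},{"travel": [0,0,-1.5],"delta_rot": [0,0,0],"grip": 28},{"travel": [0,0,-1.5],"delta_rot": [0,0,0],"grip": 28}])

```text
time: 3.82
ee_pos: [0.4676, -0.2387, 0.2781]
eef_rot: [-0.843, -3.026, -0.0]
contact_force: [0.0, 0.4, -3.2]
width: 0.0305
```

```bash
python3 - <<'E'
from h import *
s=st(); go(pl(0,-.036),.1245,np.radians(148.87+71))
p,d=eyes.read_camera('side'); np.save('lift.npy',d)
cv2.imwrite('pics/lift.png',cv2.resize(p[150:270,190:310],(600,600),interpolation=cv2.INTER_CUBIC))
E
```

```text
t 3.83 grasp [ 0.4676 -0.2387  0.1231] yaw 148.87 j [-0.62  0.13  1.73 -0.    1.29 -1.65] F [ 0.03  0.36 -3.18] M [-0.007  0.012  0.016] w 0.0305 tilt [-0.03  0.01] plate xy [  16.63 -322.8 ]
travel [ 2.253  6.819 -0.034] rot [ 3.00e-03 -6.00e-03 -1.42e+01]
```

View pics/lift.png

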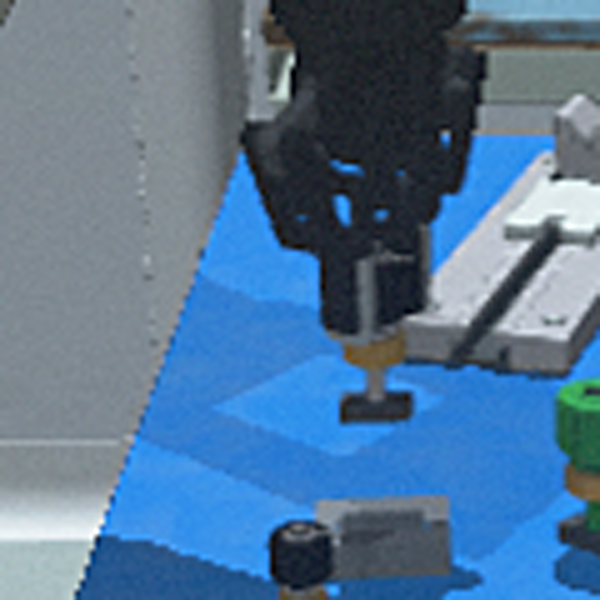

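The bolt hangs cleanly from the jaws (head at crop (376,408)), and the block is empty. I'll check the head's yaw from the depth image.

```bash
python3 - <<'E'
from h import *
m=cam('side'); d=np.load('lift.npy')
def box(n,c0,c1,r0,r1):
    P=np.array([world(m,(c,r),d=d[r,c]) for r in range(r0,r1+1) for c in range(c0,c1+1) if d[r,c]>0])
    med=np.median(P,0); P=P[np.abs(P[:,1]-med[1])<.008]
    a=np.polyfit(P[:,0],P[:,1],1); print(n,len(P),P.min(0).round(4),P.max(0).round(4),med.round(4),'yaw',np.degrees(np.arctan(a[0])).round(2),'res',np.std(P[:,1]-np.polyval(a,P[:,0])).round(4))
box('head',259,271,230,233); box('head-mid',260,270,231,232); box('blockfront',258,278,257,263); box('shank',264,266,224,227)
E
```

```text
head 52 [ 0.4553 -0.2461  0.0651] [ 0.4798 -0.2391  0.0737] [ 0.4676 -0.2427  0.07  ] yaw 1.98 res 0.0017
head-mid 22 [ 0.4573 -0.2453  0.0673] [ 0.4779 -0.2406  0.0718] [ 0.4676 -0.2429  0.0696] yaw 0.51 res 0.0012
blockfront 146 [ 0.4523 -0.2606  0.0029] [ 0.4933 -0.2496  0.0173] [ 0.4728 -0.2565  0.0115] yaw 2.04 res 0.002
shank 12 [ 0.4656 -0.2419  0.0778] [ 0.4701 -0.239   0.0858] [ 0.4679 -0.2403  0.0817] yaw -15.25 res 0.0005
```

Request:
carry_out(moves=[{"travel": [0.4,1.3,-0.03],"delta_rot": [0,0,-2],"grip": 28},{"travel": [0.8,2.4,-0.03],"delta_rot": [0,0,-4],"grip": 28},{"travel": [1.2,3.6,-0.03],"delta_rot": [0,0,-6],"grip": 28},{"travel": [1.6,4.8,-0.03],"delta_rot": [0,0,-8],"grip": 28},{"travel": [2.0,6.0,-0.03],"delta_rot": [0,0,-10],"grip": 28},{"travel": [2.25,6.6,-0.03],"delta_rot": [0,0,-12],"grip": 28},{"travel": [2.25,6.82,-0.03],"delta_rot": [0,0,-14],"grip": 28},{"travel": [2.25,6.82,-0.03],"delta_rot": [0,0,-14.2],"grip": 28},{"travel": [2.25,6.82,-0.03],"delta_rot": [0,0,-14.2],"grip": 28},{"travel": [2.25,6.82,-0.03],"delta_rot": [0,0,-14.2],"grip": 28}])

```text
time: 5.12
ee_pos: [0.5316, 0.0407, 0.2795]
eef_rot: [1.066, -2.955, -0.0]
contact_force: [0.1, -0.3, -2.2]
width: 0.0305
```

```bash
python3 - <<'E'
from h import *
s=st(); go(pl(0,-.036),.09,np.radians(219.87))
m=cam('side')
p,d=eyes.read_camera('side'); np.save('over.npy',d)
u=proj(m,[*pl(0,-.036),.085])[0].astype(int); print(u)
cv2.imwrite('pics/over.png',cv2.resize(p[u[1]-40:u[1]+60,u[0]-50:u[0]+50],(600,600),interpolation=cv2.INTER_CUBIC))
E
```

```text
t 5.12 grasp [0.5316 0.0407 0.1245] yaw -140.31 j [-0.07  0.14  1.71 -0.    1.29 -2.33] F [ 0.06 -0.28 -2.16] M [-0.011 -0.019  0.068] w 0.0305 tilt [-0.02 -0.01] plate xy [  0.35 -36.62]
travel [-0.008  0.016  0.864] rot [ 0.001 -0.004 -0.036]
[296 178]
```

View pics/over.png

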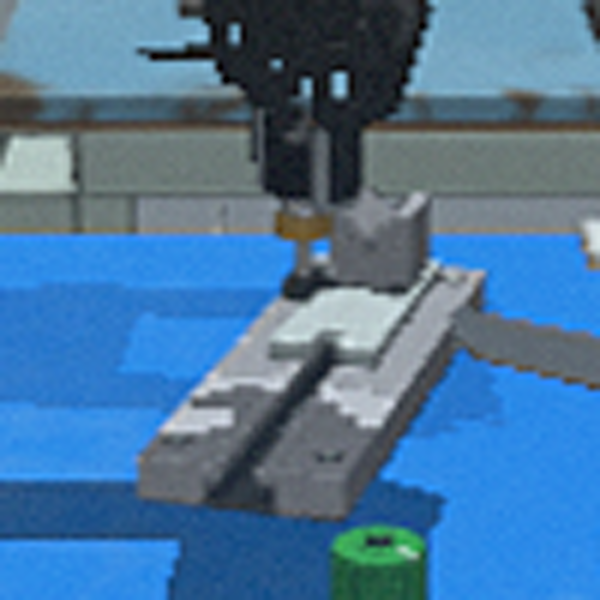

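The head hangs above the slot in front of the foot, roughly aligned with the slot. Lower to just above the plate, then feel down.

Request:
carry_out(moves=[{"travel": [-0.01,0.016,0.6],"delta_rot": [0,0,0],"grip": 28},{"travel": [-0.01,0.016,1.0],"delta_rot": [0,0,0],"grip": 28},{"travel": [-0.01,0.016,1.06],"delta_rot": [0,0,0],"grip": 28},{"travel": [-0.01,0.016,1.06],"delta_rot": [0,0,0],"grip": 28},{"travel": [-0.01,0.016,1.06],"delta_rot": [0,0,0],"grip": 28}])

```text
time: 5.8
ee_pos: [0.5318, 0.042, 0.238]
eef_rot: [-1.071, 2.953, -0.001]
contact_force: [0.1, 0.5, -2.1]
width: 0.0305
```

```bash
python3 - <<'E'
from h import *
s=st(); go(pl(0,-.036),.0765,np.radians(219.87))
E
```

```text
t 5.8 grasp [0.5318 0.042  0.083 ] yaw -140.14 j [-0.07  0.18  1.75 -0.    1.21 -2.33] F [ 0.09  0.51 -2.07] M [ 0.036 -0.016  0.034] w 0.0305 tilt [ 0.05 -0.01] plate xy [  0.19 -35.34]
travel [ 0.016 -0.005  0.162] rot [-0.008  0.007 -0.001]
```

Request:
carry_out(moves=[{"travel": [0,0,0.03],"delta_rot": [0,0,0],"grip": 28},{"travel": [0,0,0.06],"delta_rot": [0,0,0],"grip": 28},{"travel": [0,0,0.09],"delta_rot": [0,0,0],"grip": 28},{"travel": [0,0,0.115],"delta_rot": [0,0,0],"grip": 28},{"travel": [0,0,0.13],"delta_rot": [0,0,0],"grip": 28},{"travel": [0,0,0.13],"delta_rot": [0,0,0],"grip": 28}])

```text
time: 6.55
ee_pos: [0.5316, 0.042, 0.232]
eef_rot: [1.071, -2.953, 0.0]
contact_force: [-0.9, -0.1, -1.8]
width: 0.0304
```

```bash
python3 - <<'E'
from h import *
s=st()
E
```

```text
t 6.55 grasp [0.5316 0.042  0.077 ] yaw -140.13 j [-0.07  0.19  1.76 -0.    1.2  -2.33] F [-0.88 -0.07 -1.78] M [ 0.011  0.009 -0.032] w 0.0304 tilt [-0.01 -0.  ] plate xy [-1.000e-02 -3.539e+01]
```

Request:
carry_out(moves=[{"travel": [0,0,0.03],"delta_rot": [0,0,0],"grip": 28},{"travel": [0,0,0.06],"delta_rot": [0,0,0],"grip": 28},{"travel": [0,0,0.09],"delta_rot": [0,0,0],"grip": 28},{"travel": [0,0,0.1],"delta_rot": [0,0,0],"grip": 28}])

```text
time: 7.05
ee_pos: [0.5316, 0.042, 0.228]
eef_rot: [1.071, -2.953, -0.0]
contact_force: [0.2, 0.7, -2.1]
width: 0.0305
```

```bash
python3 - <<'E'
from h import *
s=st()
E
```

```text
t 7.05 grasp [0.5316 0.042  0.073 ] yaw -140.13 j [-0.07  0.19  1.76 -0.    1.19 -2.33] F [ 0.21  0.66 -2.09] M [ 0.035 -0.082  0.016] w 0.0305 tilt [-0.01 -0.  ] plate xy [ -0.04 -35.39]
```

No resistance, so the head is in the mouth. Continue down to the floor, gently.

Request:
carry_out(moves=[{"travel": [0,0,0.04],"delta_rot": [0,0,0],"grip": 28},{"travel": [0,0,0.08],"delta_rot": [0,0,0],"grip": 28},{"travel": [0,0,0.12],"delta_rot": [0,0,0],"grip": 28},{"travel": [0,0,0.16],"delta_rot": [0,0,0],"grip": 28},{"travel": [0,0,0.2],"delta_rot": [0,0,0],"grip": 28},{"travel": [0,0,0.21],"delta_rot": [0,0,0],"grip": 28},{"travel": [0,0,0.22],"delta_rot": [0,0,0],"grip": 28}])

```text
time: 7.92
ee_pos: [0.5317, 0.042, 0.2193]
eef_rot: [-1.071, 2.953, -0.0]
contact_force: [-0.2, -0.3, -2.4]
width: 0.0304
```

```bash
python3 - <<'E'
from h import *
s=st()
E
```

```text
t 7.92 grasp [0.5317 0.042  0.0643] yaw -140.13 j [-0.07  0.2   1.77 -0.    1.17 -2.33] F [-0.17 -0.26 -2.43] M [-0.013  0.013  0.009] w 0.0304 tilt [ 0.   -0.01] plate xy [ 2.000e-02 -3.539e+01]
```

Request:
carry_out(moves=[{"travel": [0,0,0.01],"delta_rot": [0,0,0],"grip": 28},{"travel": [0,0,0.02],"delta_rot": [0,0,0],"grip": 28},{"travel": [0,0,0.03],"delta_rot": [0,0,0],"grip": 28},{"travel": [0,0,0.03],"delta_rot": [0,0,0],"grip": 28}])

```text
time: 8.43
ee_pos: [0.5317, 0.042, 0.2182]
eef_rot: [-1.071, 2.953, -0.0]
contact_force: [-0.6, -0.5, -0.9]
width: 0.0306
```

```bash
python3 - <<'E'
from h import *
s=st()
E
```

```text
t 8.43 grasp [0.5317 0.042  0.0632] yaw -140.13 j [-0.07  0.2   1.77 -0.    1.17 -2.33] F [-0.62 -0.54 -0.94] M [-0.023  0.067 -0.028] w 0.0306 tilt [ 0.   -0.01] plate xy [ 2.000e-02 -3.541e+01]
```

Request:
carry_out(moves=[{"travel": [0,0,0.01],"delta_rot": [0,0,0],"grip": 28},{"travel": [0,0,0.01],"delta_rot": [0,0,0],"grip": 28}])

```text
time: 8.68
ee_pos: [0.5317, 0.042, 0.2179]
eef_rot: [-1.071, 2.953, -0.0]
contact_force: [-1.0, -0.6, 3.4]
width: 0.0307
```

```bash
python3 - <<'E'
from h import *
s=st(); print(robot.state()['ee_pos'][2])
E
```

```text
t 8.68 grasp [0.5317 0.042  0.0629] yaw -140.13 j [-0.07  0.2   1.77 -0.    1.17 -2.33] F [-1.04 -0.55  3.44] M [0.003 0.212 0.019] w 0.0307 tilt [ 0.02 -0.01] plate xy [  0.06 -35.38]
0.21793798704310266
```

The floor is felt at grasp height about 63.2 mm (roughly 10 N/mm). Raise slightly, then slide along the slot, direction (-0.829, 0.559) in tool axes.

Request:
carry_out(moves=[{"travel": [0,0,-0.028],"delta_rot": [0,0,0],"grip": 28},{"travel": [-0.1,0.067,-0.028],"delta_rot": [0,0,0],"grip": 28},{"travel": [-0.2,0.135,-0.028],"delta_rot": [0,0,0],"grip": 28},{"travel": [-0.3,0.202,-0.028],"delta_rot": [0,0,0],"grip": 28},{"travel": [-0.4,0.27,-0.028],"delta_rot": [0,0,0],"grip": 28},{"travel": [-0.4,0.27,-0.028],"delta_rot": [0,0,0],"grip": 28}])

```text
time: 9.43
ee_pos: [0.5371, 0.0609, 0.2187]
eef_rot: [1.072, -2.953, 0.0]
contact_force: [0.3, 0.3, -2.4]
width: 0.0309
```

```bash
python3 - <<'E'
from h import *
s=st()
E
```

```text
t 9.43 grasp [0.5371 0.0609 0.0637] yaw -140.1 j [-0.03  0.22  1.75 -0.    1.17 -2.3 ] F [ 0.28  0.31 -2.44] M [-0.029 -0.047 -0.005] w 0.0309 tilt [-0.01 -0.  ] plate xy [ -0.07 -15.69]
```

Free so far. Continue at 2 mm per row to y about +4.

Request:
carry_out(moves=[{"travel": [-0.062,0.042,0],"delta_rot": [0,0,0],"grip": 28},{"travel": [-0.124,0.084,0],"delta_rot": [0,0,0],"grip": 28},{"travel": [-0.186,0.126,0],"delta_rot": [0,0,0],"grip": 28},{"travel": [-0.249,0.168,0],"delta_rot": [0,0,0],"grip": 28},{"travel": [-0.311,0.21,0],"delta_rot": [0,0,0],"grip": 28},{"travel": [-0.373,0.252,0],"delta_rot": [0,0,0],"grip": 28},{"travel": [-0.373,0.252,0],"delta_rot": [0,0,0],"grip": 28}])

```text
time: 10.3
ee_pos: [0.542, 0.078, 0.2188]
eef_rot: [1.071, -2.953, 0.0]
contact_force: [1.0, 0.4, -2.6]
width: 0.0309
```

```bash
python3 - <<'E'
from h import *
s=st()
E
```

```text
t 10.3 grasp [0.542  0.078  0.0638] yaw -140.12 j [ 0.    0.23  1.74 -0.    1.17 -2.26] F [ 0.99  0.39 -2.64] M [ 0.007 -0.024 -0.008] w 0.0309 tilt [-0. -0.] plate xy [-0.07  2.11]
```

Now about 1 mm per row, in short calls.

Request:
carry_out(moves=[{"travel": [-0.02,0.014,0],"delta_rot": [0,0,0],"grip": 28},{"travel": [-0.041,0.028,0],"delta_rot": [0,0,0],"grip": 28},{"travel": [-0.062,0.042,0],"delta_rot": [0,0,0],"grip": 28},{"travel": [-0.083,0.056,0],"delta_rot": [0,0,0],"grip": 28},{"travel": [-0.083,0.056,0],"delta_rot": [0,0,0],"grip": 28}])

```text
time: 10.92
ee_pos: [0.5431, 0.0818, 0.2188]
eef_rot: [1.071, -2.953, 0.0]
contact_force: [0.9, -0.7, -1.3]
width: 0.031
```

```bash
python3 - <<'E'
from h import *
s=st()
E
```

```text
t 10.93 grasp [0.5431 0.0818 0.0638] yaw -140.12 j [ 0.01  0.23  1.73 -0.    1.18 -2.26] F [ 0.91 -0.67 -1.32] M [ 0.019 -0.048 -0.048] w 0.031 tilt [-0.01 -0.  ] plate xy [-0.07  5.99]
```

Request:
carry_out(moves=[{"travel": [-0.016,0.011,0],"delta_rot": [0,0,0],"grip": 28},{"travel": [-0.031,0.021,0],"delta_rot": [0,0,0],"grip": 28},{"travel": [-0.041,0.028,0],"delta_rot": [0,0,0],"grip": 28},{"travel": [-0.041,0.028,0],"delta_rot": [0,0,0],"grip": 28}])

```text
time: 11.42
ee_pos: [0.5436, 0.0836, 0.2188]
eef_rot: [1.071, -2.953, 0.0]
contact_force: [0.3, 0.5, -2.0]
width: 0.0306
```

```bash
python3 - <<'E'
from h import *
s=st()
E
```

```text
t 11.43 grasp [0.5436 0.0836 0.0638] yaw -140.12 j [ 0.01  0.23  1.73 -0.    1.18 -2.25] F [ 0.31  0.51 -2.04] M [-0.023  0.008  0.008] w 0.0306 tilt [-0.01 -0.01] plate xy [-0.08  7.94]
```

Request:
carry_out(moves=[{"travel": [-0.012,0.008,0],"delta_rot": [0,0,0],"grip": 28},{"travel": [-0.025,0.017,0],"delta_rot": [0,0,0],"grip": 28},{"travel": [-0.025,0.017,0],"delta_rot": [0,0,0],"grip": 28}])

```text
time: 11.8
ee_pos: [0.544, 0.0848, 0.2188]
eef_rot: [1.071, -2.953, 0.0]
contact_force: [-0.4, 0.1, -2.2]
width: 0.0305
```

```bash
python3 - <<'E'
from h import *
s=st()
E
```

```text
t 11.8 grasp [0.544  0.0848 0.0638] yaw -140.13 j [ 0.01  0.24  1.73 -0.    1.18 -2.25] F [-0.4   0.11 -2.19] M [-0.039  0.013  0.024] w 0.0305 tilt [-0.   -0.01] plate xy [-0.08  9.16]
```

Request:
carry_out(moves=[{"travel": [-0.012,0.008,0],"delta_rot": [0,0,0],"grip": 28},{"travel": [-0.025,0.017,0],"delta_rot": [0,0,0],"grip": 28},{"travel": [-0.025,0.017,0],"delta_rot": [0,0,0],"grip": 28}])

```text
time: 12.18
ee_pos: [0.5443, 0.086, 0.2188]
eef_rot: [1.071, -2.953, 0.0]
contact_force: [0.3, 0.2, -2.1]
width: 0.0304
```

```bash
python3 - <<'E'
from h import *
s=st()
E
```

```text
t 12.18 grasp [0.5443 0.086  0.0638] yaw -140.12 j [ 0.02  0.24  1.73 -0.    1.18 -2.25] F [ 0.28  0.17 -2.11] M [-0.041 -0.015  0.057] w 0.0304 tilt [-0. -0.] plate xy [-0.1  10.38]
```

Request:
carry_out(moves=[{"travel": [-0.01,0.007,0],"delta_rot": [0,0,0],"grip": 28},{"travel": [-0.02,0.0135,0],"delta_rot": [0,0,0],"grip": 28},{"travel": [-0.02,0.0135,0],"delta_rot": [0,0,0],"grip": 28}])

```text
time: 12.55
ee_pos: [0.5446, 0.0869, 0.2188]
eef_rot: [1.071, -2.953, 0.0]
contact_force: [-0.1, -1.4, -2.1]
width: 0.0306
```

```bash
python3 - <<'E'
from h import *
s=st()
E
```

```text
t 12.55 grasp [0.5446 0.0869 0.0638] yaw -140.13 j [ 0.02  0.24  1.73 -0.    1.18 -2.25] F [-0.13 -1.37 -2.08] M [-0.136  0.001  0.038] w 0.0306 tilt [-0.01 -0.01] plate xy [-0.09 11.3 ]
```

Request:
carry_out(moves=[{"travel": [-0.01,0.007,0],"delta_rot": [0,0,0],"grip": 28},{"travel": [-0.01,0.007,0],"delta_rot": [0,0,0],"grip": 28}])

```text
time: 12.8
ee_pos: [0.5447, 0.0872, 0.2188]
eef_rot: [1.071, -2.953, 0.001]
contact_force: [-0.3, -3.3, -0.8]
width: 0.0308
```

```bash
python3 - <<'E'
from h import *
s=st()
E
```

```text
t 12.8 grasp [0.5447 0.0872 0.0638] yaw -140.13 j [ 0.02  0.24  1.73 -0.    1.18 -2.25] F [-0.35 -3.26 -0.82] M [-0.541 -0.001  0.011] w 0.0308 tilt [-0.01 -0.03] plate xy [-0.06 11.68]
```

Contact is building, about 3.3 N. One more small step to about 5 N.

Request:
carry_out(moves=[{"travel": [-0.006,0.004,0],"delta_rot": [0,0,0],"grip": 28},{"travel": [-0.006,0.004,0],"delta_rot": [0,0,0],"grip": 28}])

```text
time: 13.05
ee_pos: [0.5448, 0.0875, 0.2188]
eef_rot: [1.071, -2.953, 0.001]
contact_force: [-0.7, -5.1, -2.0]
width: 0.0307
```

```bash
python3 - <<'E'
from h import *
s=st()
E
```

```text
t 13.05 grasp [0.5448 0.0875 0.0638] yaw -140.13 j [ 0.02  0.24  1.73 -0.    1.18 -2.25] F [-0.68 -5.12 -2.02] M [-0.871  0.081  0.019] w 0.0307 tilt [-0.   -0.02] plate xy [-0.05 11.95]
```

Bearing at 5.2 N. Now turn clockwise.

Request:
carry_out(moves=[{"travel": [0,0,0],"delta_rot": [0,0,1.6],"grip": 28},{"travel": [0,0,0],"delta_rot": [0,0,3.2],"grip": 28},{"travel": [0,0,0],"delta_rot": [0,0,4.8],"grip": 28},{"travel": [0,0,0],"delta_rot": [0,0,6.4],"grip": 28},{"travel": [0,0,0],"delta_rot": [0,0,8],"grip": 28},{"travel": [0,0,0],"delta_rot": [0,0,9.6],"grip": 28},{"travel": [0,0,0],"delta_rot": [0,0,11.2],"grip": 28},{"travel": [0,0,0],"delta_rot": [0,0,12.8],"grip": 28},{"travel": [0,0,0],"delta_rot": [0,0,14.4],"grip": 28},{"travel": [0,0,0],"delta_rot": [0,0,16],"grip": 28},{"travel": [0,0,0],"delta_rot": [0,0,16],"grip": 28}])

```text
time: 14.42
ee_pos: [0.5441, 0.0867, 0.2178]
eef_rot: [-1.081, -2.947, 0.006]
contact_force: [-6.5, -16.0, -7.9]
width: 0.0306
```

```bash
python3 - <<'E'
from h import *
s=st()
E
```

```text
t 14.43 grasp [0.5441 0.0867 0.0628] yaw 139.73 j [ 0.02  0.24  1.73 -0.    1.18 -0.85] F [ -6.51 -16.    -7.92] M [-3.055  1.103  0.055] w 0.0306 tilt [-0.2  -0.15] plate xy [-0.5  10.97]
```

The side load rose to 17 N because the grip is slightly off centre, and friction let the knob screw a little early: the hand was pulled down 1 mm. The load is still below the rest's 25 N. I'll back off and lower to free the head.

Request:
carry_out(moves=[{"travel": [-0.0112,-0.025,0.0],"delta_rot": [0,0,1.6e-08],"grip": 28},{"travel": [-0.0112,-0.025,0.03],"delta_rot": [0,0,0],"grip": 28},{"travel": [-0.0112,-0.025,0.03],"delta_rot": [0,0,0],"grip": 28}])

```text
time: 14.8
ee_pos: [0.5441, 0.0859, 0.2174]
eef_rot: [-1.077, -2.95, 0.003]
contact_force: [-7.0, -11.9, 1.5]
width: 0.0308
```

```bash
python3 - <<'E'
from h import *
s=st()
E
```

```text
t 14.8 grasp [0.5441 0.0859 0.0624] yaw 139.87 j [ 0.02  0.24  1.73 -0.    1.18 -0.85] F [ -7.02 -11.9    1.47] M [-2.248  1.197  0.079] w 0.0308 tilt [-0.1 -0.1] plate xy [-0.25 10.28]
```

Request:
carry_out(moves=[{"travel": [-0.0082,-0.0182,-0.008],"delta_rot": [0,0,0],"grip": 28},{"travel": [-0.0082,-0.0182,-0.008],"delta_rot": [0,0,0],"grip": 28},{"travel": [-0.0082,-0.0182,-0.008],"delta_rot": [0,0,0],"grip": 28}])

```text
time: 15.18
ee_pos: [0.544, 0.0855, 0.2176]
eef_rot: [-1.077, -2.95, 0.002]
contact_force: [-3.5, -8.4, -1.5]
width: 0.0305
```

```bash
python3 - <<'E'
from h import *
s=st()
E
```

```text
t 15.18 grasp [0.544  0.0855 0.0626] yaw 139.87 j [ 0.02  0.24  1.73 -0.    1.18 -0.85] F [-3.46 -8.37 -1.48] M [-1.521  0.706  0.053] w 0.0305 tilt [-0.09 -0.05] plate xy [-0.28  9.78]
```

Request:
carry_out(moves=[{"travel": [-0.0092,-0.0205,0],"delta_rot": [0,0,0],"grip": 28},{"travel": [-0.0092,-0.0205,0],"delta_rot": [0,0,0],"grip": 28},{"travel": [-0.0077,-0.0349,0],"delta_rot": [0,0,1.5],"grip": 28},{"travel": [-0.0077,-0.0349,0],"delta_rot": [0,0,3],"grip": 28},{"travel": [-0.0077,-0.0349,0],"delta_rot": [0,0,3],"grip": 28}])

```text
time: 15.8
ee_pos: [0.5436, 0.0845, 0.2179]
eef_rot: [1.453, 2.785, -0.0]
contact_force: [-1.1, -3.7, -2.7]
width: 0.0303
```

```bash
cat >> h.py <<'E'
def pf():
    s=st(); r=np.array([[np.cos(A),-np.sin(A)],[np.sin(A),np.cos(A)]]); f=s['contact_force'][:2]@r
    R=Rn.from_rotvec(s['eef_rot']).as_matrix()[:2,:2]
    print('F plate xy',f.round(2),'| 1mm plate +x in tool units',(R.T@r[:,0]*.025).round(4),' +y',(R.T@r[:,1]*.025).round(4)); return s
E
python3 - <<'E'
from h import *
pf()
p,d=eyes.read_camera('side')
cv2.imwrite('pics/turn.png',cv2.resize(p[140:230,270:360],(600,600),interpolation=cv2.INTER_CUBIC))
E
```

```text
t 15.8 grasp [0.5436 0.0845 0.0629] yaw 124.91 j [ 0.01  0.24  1.73 -0.    1.17 -0.59] F [-1.11 -3.69 -2.74] M [-0.787  0.182 -0.007] w 0.0303 tilt [-0.   -0.01] plate xy [-0.36  8.79]
F plate xy [-0.04 -3.86] | 1mm plate +x in tool units [-0.0194  0.0157]  +y [0.0157 0.0194]
```

View pics/turn.png

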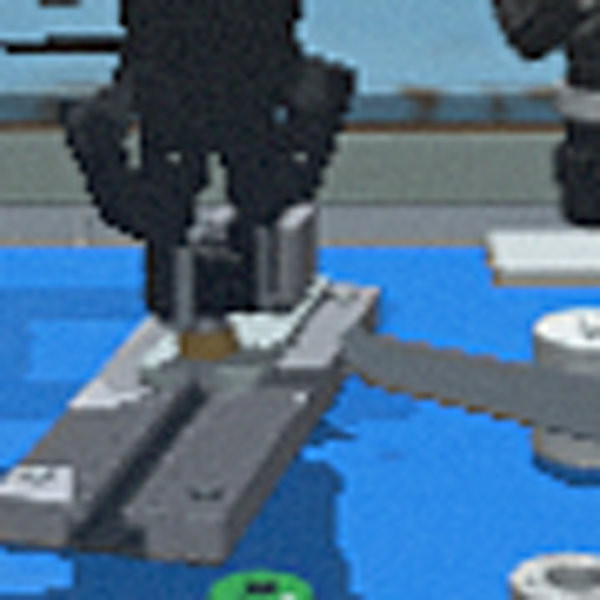

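Request:
carry_out(moves=[{"travel": [0.0017,-0.008,0],"delta_rot": [0,0,2],"grip": 28},{"travel": [0.0034,-0.0157,0],"delta_rot": [0,0,4],"grip": 28},{"travel": [0.0034,-0.0157,0],"delta_rot": [0,0,4],"grip": 28}])

```text
time: 16.23
ee_pos: [0.543, 0.0843, 0.2179]
eef_rot: [1.911, 2.493, -0.0]
contact_force: [-1.0, -4.2, -2.4]
width: 0.0308
```

```bash
python3 - <<'E'
from h import *
pf()
E
```

```text
t 16.23 grasp [0.543  0.0843 0.0629] yaw 105.06 j [ 0.01  0.23  1.73 -0.    1.17 -0.25] F [-0.96 -4.24 -2.38] M [-0.749  0.055 -0.013] w 0.0308 tilt [ 0.   -0.01] plate xy [-0.84  8.38]
F plate xy [ 0.26 -4.34] | 1mm plate +x in tool units [-0.013   0.0214]  +y [0.0214 0.013 ]
```

Request:
carry_out(moves=[{"travel": [0.0011,-0.0067,0],"delta_rot": [0,0,2],"grip": 28},{"travel": [0.0022,-0.0133,0],"delta_rot": [0,0,4],"grip": 28},{"travel": [0.0022,-0.0133,0],"delta_rot": [0,0,4],"grip": 28}])

```text
time: 16.6
ee_pos: [0.5425, 0.0842, 0.2176]
eef_rot: [2.312, 2.127, -0.0]
contact_force: [1.6, -4.3, -8.8]
width: 0.0306
```

```bash
python3 - <<'E'
from h import *
pf()
E
```

```text
t 16.6 grasp [0.5425 0.0842 0.0626] yaw 85.21 j [ 0.01  0.23  1.74 -0.    1.17  0.1 ] F [ 1.56 -4.28 -8.75] M [-0.927 -0.341 -0.011] w 0.0306 tilt [-0.   -0.01] plate xy [-1.32  8.14]
F plate xy [ 2.69 -3.68] | 1mm plate +x in tool units [-0.0049  0.0245]  +y [0.0245 0.0049]
```

The head is now stopped and drawn up. The height change gives about 40° of knob advance, so the 135° turned includes about 95° of swing, as expected. Lower 1 mm to float the head mid-gap, then spiral down while watching for the spring.

Request:
carry_out(moves=[{"travel": [-0.001,0.006,0.025],"delta_rot": [0,0,0],"grip": 28},{"travel": [-0.001,0.006,0.025],"delta_rot": [0,0,0],"grip": 28},{"travel": [-0.001,0.006,0.025],"delta_rot": [0,0,0],"grip": 28}])

```text
time: 16.98
ee_pos: [0.5427, 0.0842, 0.2171]
eef_rot: [2.317, 2.122, -0.0]
contact_force: [-0.9, -4.7, -0.9]
width: 0.0306
```

```bash
python3 - <<'E'
from h import *
pf()
E
```

```text
t 16.98 grasp [0.5427 0.0842 0.0621] yaw 84.98 j [ 0.01  0.23  1.74 -0.    1.17  0.1 ] F [-0.92 -4.71 -0.86] M [-0.88   0.185  0.046] w 0.0306 tilt [ 0. -0.] plate xy [-1.11  8.21]
F plate xy [ 0.42 -4.78] | 1mm plate +x in tool units [-0.0048  0.0245]  +y [0.0245 0.0048]
```

Request:
carry_out(moves=[{"travel": [0.001,-0.007,0.013],"delta_rot": [0,0,2],"grip": 28},{"travel": [0.001,-0.007,0.013],"delta_rot": [0,0,2],"grip": 28},{"travel": [0.001,-0.007,0.013],"delta_rot": [0,0,2],"grip": 28}])

```text
time: 17.35
ee_pos: [0.5425, 0.0842, 0.2165]
eef_rot: [2.49, 1.915, -0.0]
contact_force: [-0.2, -5.9, -1.9]
width: 0.0307
```

```bash
python3 - <<'E'
from h import *
pf()
E
```

```text
t 17.35 grasp [0.5425 0.0842 0.0615] yaw 75.12 j [ 0.01  0.23  1.74 -0.    1.17  0.27] F [-0.23 -5.86 -1.93] M [-0.891  0.131 -0.011] w 0.0307 tilt [ 0.   -0.01] plate xy [-1.37  8.15]
F plate xy [ 1.41 -5.69] | 1mm plate +x in tool units [-0.0006  0.025 ]  +y [0.025  0.0006]
```

Request:
carry_out(moves=[{"travel": [-0.001,-0.006,0.013],"delta_rot": [0,0,2],"grip": 28},{"travel": [-0.001,-0.006,0.013],"delta_rot": [0,0,2],"grip": 28},{"travel": [-0.001,-0.006,0.013],"delta_rot": [0,0,2],"grip": 28}])

```text
time: 17.73
ee_pos: [0.5422, 0.0842, 0.216]
eef_rot: [2.647, 1.692, 0.0]
contact_force: [-0.9, -5.3, 0.3]
width: 0.0302
```

```bash
python3 - <<'E'
from h import *
pf()
E
```

```text
t 17.73 grasp [0.5422 0.0842 0.061 ] yaw 65.16 j [ 0.01  0.23  1.74 -0.    1.17  0.45] F [-0.91 -5.27  0.26] M [-0.878  0.123  0.003] w 0.0302 tilt [ 0.01 -0.01] plate xy [-1.59  8.12]
F plate xy [ 0.59 -5.32] | 1mm plate +x in tool units [0.0038 0.0247]  +y [ 0.0247 -0.0038]
```

Request:
carry_out(moves=[{"travel": [0,-0.0075,0.013],"delta_rot": [0,0,2],"grip": 28},{"travel": [0,-0.0075,0.013],"delta_rot": [0,0,2],"grip": 28},{"travel": [0,-0.0075,0.013],"delta_rot": [0,0,2],"grip": 28}])

```text
time: 18.1
ee_pos: [0.542, 0.0843, 0.2155]
eef_rot: [2.784, 1.454, 0.0]
contact_force: [-0.7, -5.5, -0.3]
width: 0.0303
```

```bash
python3 - <<'E'
from h import *
pf()
E
```

```text
t 18.1 grasp [0.542  0.0843 0.0605] yaw 55.16 j [ 0.01  0.23  1.74 -0.    1.17  0.62] F [-0.75 -5.55 -0.3 ] M [-1.055  0.079 -0.019] w 0.0303 tilt [ 0.01 -0.01] plate xy [-1.88  8.14]
F plate xy [ 0.82 -5.54] | 1mm plate +x in tool units [0.008  0.0237]  +y [ 0.0237 -0.008 ]
```

Request:
carry_out(moves=[{"travel": [0.001,-0.008,0.013],"delta_rot": [0,0,2],"grip": 28},{"travel": [0.001,-0.008,0.013],"delta_rot": [0,0,2],"grip": 28},{"travel": [0.001,-0.008,0.013],"delta_rot": [0,0,2],"grip": 28}])

```text
time: 18.48
ee_pos: [0.5417, 0.0846, 0.215]
eef_rot: [2.901, 1.206, 0.0]
contact_force: [-1.5, -5.4, 2.0]
width: 0.0306
```

```bash
python3 - <<'E'
from h import *
pf()
E
```

```text
t 18.48 grasp [0.5417 0.0846 0.06  ] yaw 45.16 j [ 0.01  0.24  1.74 -0.    1.17  0.8 ] F [-1.54 -5.41  2.03] M [-1.016  0.258 -0.009] w 0.0306 tilt [ 0.01 -0.01] plate xy [-2.19  8.28]
F plate xy [ 0.03 -5.62] | 1mm plate +x in tool units [0.012  0.0219]  +y [ 0.0219 -0.012 ]
```

Request:
carry_out(moves=[{"travel": [0.001,-0.0085,0.013],"delta_rot": [0,0,2],"grip": 28},{"travel": [0.001,-0.0085,0.013],"delta_rot": [0,0,2],"grip": 28},{"travel": [0.001,-0.0085,0.013],"delta_rot": [0,0,2],"grip": 28}])

```text
time: 18.85
ee_pos: [0.5415, 0.0848, 0.2146]
eef_rot: [2.995, 0.949, 0.0]
contact_force: [-1.9, -5.9, 2.1]
width: 0.0307
```

```bash
python3 - <<'E'
from h import *
pf()
E
```

```text
t 18.85 grasp [0.5415 0.0848 0.0596] yaw 35.16 j [ 0.01  0.24  1.74 -0.    1.17  0.97] F [-1.86 -5.89  2.1 ] M [-1.033  0.291 -0.042] w 0.0307 tilt [ 0.01 -0.01] plate xy [-2.46  8.47]
F plate xy [-0.15 -6.17] | 1mm plate +x in tool units [0.0156 0.0195]  +y [ 0.0195 -0.0156]
```

Request:
carry_out(moves=[{"travel": [-0.0006,-0.008,0.013],"delta_rot": [0,0,2],"grip": 28},{"travel": [-0.0006,-0.008,0.013],"delta_rot": [0,0,2],"grip": 28},{"travel": [-0.0006,-0.008,0.013],"delta_rot": [0,0,2],"grip": 28}])

```text
time: 19.23
ee_pos: [0.5413, 0.085, 0.2141]
eef_rot: [3.066, 0.684, 0.0]
contact_force: [-2.8, -6.3, 3.2]
width: 0.0307
```

```bash
python3 - <<'E'
from h import *
pf()
E
```

```text
t 19.23 grasp [0.5413 0.085  0.0591] yaw 25.16 j [ 0.02  0.24  1.74 -0.    1.17  1.15] F [-2.81 -6.28  3.16] M [-1.083  0.354 -0.033] w 0.0307 tilt [ 0.01 -0.01] plate xy [-2.7   8.64]
F plate xy [-0.95 -6.81] | 1mm plate +x in tool units [0.0188 0.0165]  +y [ 0.0165 -0.0188]
```

Request:
carry_out(moves=[{"travel": [-0.001,0.005,0.015],"delta_rot": [0,0,0],"grip": 28},{"travel": [-0.001,0.005,0.015],"delta_rot": [0,0,0],"grip": 28},{"travel": [-0.001,0.005,0.015],"delta_rot": [0,0,0],"grip": 28}])

```text
time: 19.6
ee_pos: [0.5414, 0.085, 0.2138]
eef_rot: [3.066, 0.684, 0.001]
contact_force: [-4.6, -3.9, 7.9]
width: 0.0309
```

```bash
python3 - <<'E'
from h import *
pf()
E
```

```text
t 19.6 grasp [0.5414 0.085  0.0588] yaw 25.17 j [ 0.02  0.24  1.74 -0.    1.16  1.15] F [-4.56 -3.9   7.91] M [-0.834  0.761  0.025] w 0.0309 tilt [ 0.02 -0.  ] plate xy [-2.64  8.57]
F plate xy [-3.3  -5.02] | 1mm plate +x in tool units [0.0188 0.0165]  +y [ 0.0165 -0.0188]
```

Pushing down gives 4.7 N over 0.3 mm, so the collar is pressing. Onset works out at hand height about 61 mm, yaw about 57°. That makes the target yaw about -33°. Continue spiralling.

Request:
carry_out(moves=[{"travel": [0,-0.0093,0.002],"delta_rot": [0,0,2],"grip": 28},{"travel": [0,-0.0186,0.014],"delta_rot": [0,0,4],"grip": 28},{"travel": [0,-0.0186,0.014],"delta_rot": [0,0,4],"grip": 28}])

```text
time: 19.98
ee_pos: [0.5411, 0.0856, 0.2132]
eef_rot: [3.138, 0.137, 0.001]
contact_force: [-3.5, -4.9, 6.7]
width: 0.0303
```

```bash
python3 - <<'E'
from h import *
pf()
E
```

```text
t 19.98 grasp [0.5411 0.0856 0.0582] yaw 4.99 j [ 0.02  0.24  1.74 -0.    1.16  1.5 ] F [-3.53 -4.87  6.67] M [-1.029  0.524 -0.091] w 0.0303 tilt [ 0.03 -0.01] plate xy [-3.07  9.11]
F plate xy [-2.04 -5.66] | 1mm plate +x in tool units [0.0233 0.009 ]  +y [ 0.009  -0.0233]
```

Request:
carry_out(moves=[{"travel": [0.0005,-0.0085,0.013],"delta_rot": [0,0,2],"grip": 28},{"travel": [0.001,-0.017,0.026],"delta_rot": [0,0,4],"grip": 28},{"travel": [0.001,-0.017,0.026],"delta_rot": [0,0,4],"grip": 28}])

```text
time: 20.35
ee_pos: [0.5411, 0.0863, 0.2123]
eef_rot: [3.115, -0.41, 0.001]
contact_force: [-4.6, -5.5, 8.4]
width: 0.0308
```

```bash
python3 - <<'E'
from h import *
pf()
E
```

```text
t 20.35 grasp [0.5411 0.0863 0.0573] yaw -15.01 j [ 0.02  0.24  1.74 -0.    1.16  1.85] F [-4.62 -5.46  8.38] M [-1.078  0.6   -0.073] w 0.0308 tilt [ 0.05 -0.01] plate xy [-3.2   9.76]
F plate xy [-2.92 -6.54] | 1mm plate +x in tool units [0.025  0.0005]  +y [ 0.0005 -0.025 ]
```

Request:
carry_out(moves=[{"travel": [-0.001,-0.006,0.011],"delta_rot": [0,0,1.8],"grip": 28},{"travel": [-0.002,-0.0125,0.022],"delta_rot": [0,0,3.6],"grip": 28},{"travel": [-0.002,-0.0125,0.022],"delta_rot": [0,0,3.6],"grip": 28}])

```text
time: 20.72
ee_pos: [0.5413, 0.0868, 0.2116]
eef_rot: [-3.012, 0.892, -0.002]
contact_force: [-3.2, -5.6, 9.5]
width: 0.0307
```

```bash
python3 - <<'E'
from h import *
pf()
E
```

```text
t 20.73 grasp [0.5413 0.0868 0.0566] yaw -32.99 j [ 0.02  0.24  1.74 -0.    1.16  2.17] F [-3.18 -5.56  9.47] M [-0.94   0.637 -0.125] w 0.0307 tilt [ 0.07 -0.  ] plate xy [-3.21 10.3 ]
F plate xy [-1.51 -6.23] | 1mm plate +x in tool units [ 0.0239 -0.0072]  +y [-0.0072 -0.0239]
```

Turned 253° in total (nominal 95 + 157). Unload the hand vertically, then release.

Request:
carry_out(moves=[{"travel": [0,0,-0.015],"delta_rot": [0,0,0],"grip": 28},{"travel": [0,0,-0.015],"delta_rot": [0,0,0],"grip": 28},{"travel": [0,0,-0.015],"delta_rot": [0,0,0],"grip": 28}])

```text
time: 21.1
ee_pos: [0.5413, 0.0868, 0.2118]
eef_rot: [-3.012, 0.892, -0.001]
contact_force: [-0.2, -4.7, 7.3]
width: 0.0305
```

```bash
python3 - <<'E'
from h import *
pf()
E
```

```text
t 21.1 grasp [0.5413 0.0868 0.0568] yaw -32.98 j [ 0.02  0.24  1.74 -0.    1.16  2.16] F [-0.21 -4.74  7.25] M [-0.855  0.153 -0.003] w 0.0305 tilt [ 0.05 -0.  ] plate xy [-3.24 10.31]
F plate xy [ 1.12 -4.61] | 1mm plate +x in tool units [ 0.0239 -0.0072]  +y [-0.0072 -0.0239]
```

Request:
carry_out(moves=[{"travel": [0,0,-0.03],"delta_rot": [0,0,0],"grip": 28},{"travel": [0,0,-0.03],"delta_rot": [0,0,0],"grip": 28},{"travel": [0,0,-0.03],"delta_rot": [0,0,0],"grip": 28}])

```text
time: 21.48
ee_pos: [0.5412, 0.0868, 0.2122]
eef_rot: [-3.012, 0.893, -0.0]
contact_force: [4.8, -3.7, -5.2]
width: 0.0304
```

```bash
python3 - <<'E'
from h import *
pf()
E
```

```text
t 21.48 grasp [0.5412 0.0868 0.0572] yaw -33.02 j [0.02 0.24 1.74 0.   1.16 2.17] F [ 4.78 -3.75 -5.24] M [-0.662 -0.757  0.007] w 0.0304 tilt [0.02 0.  ] plate xy [-3.29 10.29]
F plate xy [ 5.63 -2.27] | 1mm plate +x in tool units [ 0.0239 -0.0072]  +y [-0.0072 -0.0239]
```

Request:
carry_out(moves=[{"travel": [-0.002,-0.007,0.022],"delta_rot": [0,0,1.6],"grip": 28},{"travel": [-0.002,-0.007,0.022],"delta_rot": [0,0,1.6],"grip": 28},{"travel": [-0.002,-0.007,0.022],"delta_rot": [0,0,1.6],"grip": 28}])

```text
time: 21.85
ee_pos: [0.5413, 0.087, 0.2116]
eef_rot: [-2.942, 1.101, -0.001]
contact_force: [1.9, -5.3, -0.4]
width: 0.0305
```

```bash
python3 - <<'E'
from h import *
pf()
E
```

```text
t 21.85 grasp [0.5413 0.087  0.0566] yaw -41.03 j [ 0.02  0.24  1.74 -0.    1.16  2.31] F [ 1.88 -5.31 -0.4 ] M [-0.89  -0.33  -0.028] w 0.0305 tilt [ 0.03 -0.  ] plate xy [-3.3  10.55]
F plate xy [ 3.29 -4.58] | 1mm plate +x in tool units [ 0.0227 -0.0105]  +y [-0.0105 -0.0227]
```

Request:
carry_out(moves=[{"travel": [0,0,0.017],"delta_rot": [0,0,0],"grip": 28},{"travel": [0,0,0.034],"delta_rot": [0,0,0],"grip": 28},{"travel": [0,0,0.034],"delta_rot": [0,0,0],"grip": 28}])

```text
time: 22.22
ee_pos: [0.5413, 0.087, 0.2111]
eef_rot: [-2.942, 1.101, -0.001]
contact_force: [-3.9, -6.9, 13.2]
width: 0.0303
```

```bash
python3 - <<'E'
from h import *
pf()
E
```

```text
t 22.23 grasp [0.5413 0.087  0.0561] yaw -41.02 j [ 0.02  0.24  1.74 -0.    1.16  2.31] F [-3.85 -6.86 13.23] M [-0.994  0.635 -0.097] w 0.0303 tilt [ 0.05 -0.01] plate xy [-3.25 10.54]
F plate xy [-1.79 -7.66] | 1mm plate +x in tool units [ 0.0227 -0.0105]  +y [-0.0105 -0.0227]
```

It is still stiff at 13 N, so the spring preload is at least 15 N, and the height drop gives about 85–90° past onset. Unload, release and lift.

Request:
carry_out(moves=[{"travel": [0,0,-0.034],"delta_rot": [0,0,0],"grip": 28},{"travel": [0,0,-0.034],"delta_rot": [0,0,0],"grip": 28},{"travel": [0,0,-0.034],"delta_rot": [0,0,0],"grip": 50},{"travel": [0,0,-0.034],"delta_rot": [0,0,0],"grip": 50},{"travel": [0,0,-0.034],"delta_rot": [0,0,0],"grip": 50},{"travel": [0,0,-0.034],"delta_rot": [0,0,0],"grip": 50}])

```text
time: 22.98
ee_pos: [0.5411, 0.0871, 0.2116]
eef_rot: [2.942, -1.103, -0.0]
contact_force: [-0.2, -0.5, -0.2]
width: 0.0497
```

```bash
python3 - <<'E'
from h import *
pf()
E
```

```text
t 22.98 grasp [0.5411 0.0871 0.0566] yaw -41.11 j [0.02 0.24 1.74 0.   1.16 2.31] F [-0.2  -0.5  -0.22] M [ 0.022  0.024 -0.024] w 0.0497 tilt [-0.  0.] plate xy [-3.49 10.58]
F plate xy [-0.05 -0.54] | 1mm plate +x in tool units [ 0.0227 -0.0105]  +y [-0.0105 -0.0227]
```

Request:
carry_out(moves=[{"travel": [0,0,-0.7],"delta_rot": [0,0,0],"grip": 50},{"travel": [0,0,-2],"delta_rot": [0,0,0],"grip": 50},{"travel": [0,0,-3.3],"delta_rot": [0,0,0],"grip": 50},{"travel": [-1.2,1.0,-3.5],"delta_rot": [0,0,0],"grip": 50},{"travel": [-2.4,2.0,-3.5],"delta_rot": [0,0,0],"grip": 50},{"travel": [-2.83,2.46,-3.5],"delta_rot": [0,0,0],"grip": 50},{"travel": [-2.83,2.46,-3.5],"delta_rot": [0,0,0],"grip": 50}])

```text
time: 23.85
ee_pos: [0.3898, 0.0875, 0.3522]
eef_rot: [-2.941, 1.103, -0.002]
contact_force: [1.4, -0.4, 0.4]
width: 0.0501
```

```bash
python3 - <<'E'
from h import *
p,d=eyes.read_camera('top'); q,_=eyes.read_camera('side')
a=cv2.resize(p[165:250,165:300],(635,400),interpolation=cv2.INTER_CUBIC)[:, 100:500]; b=cv2.resize(q[155:225,275:345],(400,400),interpolation=cv2.INTER_CUBIC)
cv2.imwrite('pics/end.png',np.hstack([a,b]))
# rest moved? compare foot area before/after by template
o=cv2.imread('pics/side0.png'); 
for n,im0,im1,(x,y,w,h) in[('side V',o,q,(299,168,24,16)),('top V',cv2.imread('pics/top0.png'),p,(178,180,28,26))]:
    r=cv2.matchTemplate(im1[y-5:y+h+5,x-5:x+w+5],im0[y:y+h,x:x+w],cv2.TM_CCOEFF_NORMED); mx=cv2.minMaxLoc(r); k=mx[3]
    row=r[k[1],max(0,k[0]-1):k[0]+2]; print(n,mx[1],np.array(k)-5,row)
E
```

```text
side V 0.7986859083175659 [0 0] [0.6464924 0.7986859 0.6279711]
top V 0.9995366930961609 [0 0] [0.95044833 0.9995367  0.9439497 ]
```

View pics/end.png

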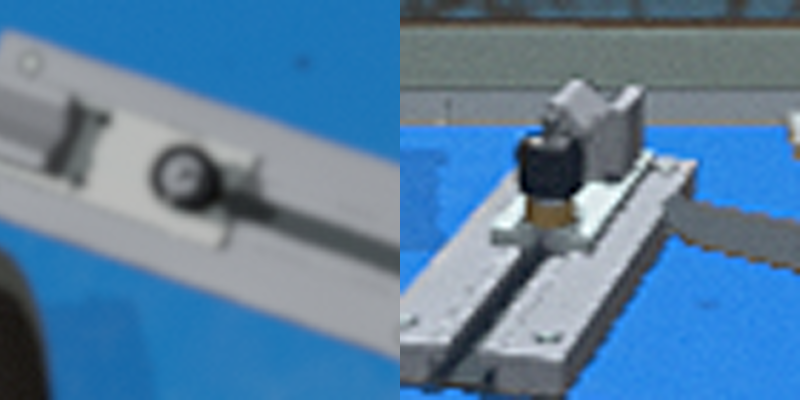

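The picture shows the bolt upright at the notch end with its collar on the foot (top crop (185,178), side crop (551,180)). The V-block pattern has not shifted. One position check, then hand in.

```bash
python3 - <<'E'
from h import *
m=cam('top'); w=world(m,(185/4.704+100/4.704+165-.4,178/4.706+165-.4),.0675)[:2]
print('knob plate xy mm',((w-C)@np.array([[np.cos(A),-np.sin(A)],[np.sin(A),np.cos(A)]])*1e3).round(1))
print(robot.sign_off())
E
```

```text
knob plate xy mm [-1.7  6.8]
the job is handed in; nothing more can be done
None
```

The T-bolt is in the slot, home against the closed end of the notch and tightened, and the job is handed in at about 24 s on the robot's clock.

- **Insertion:** I took the bolt by the black knob and lowered its head through the slot mouth with no resistance, until I felt the floor. I then slid it home to 5.2 N against the notch end.
- **Turning:** I turned the knob clockwise about 261° in total. That is about 95° of head swing to the stop, then tightening to about a quarter turn past the spring's onset.

**Last checks**
- **Bolt:** it stands upright with its collar on the foot, and the gripper is open and clear of it.
- **Rest:** in the top camera the V-block has not shifted. The side match was weaker (0.80) because the bolt now hides part of that patch, but it also showed no shift.
- **Spring load:** pressing down with 13 N did not lift the head off the lips, so the spring holds at least 15 N.

**What went wrong or disagreed**
- **Side load:** the grip was about 2 mm off centre, so the side load reached at least 17 N during the first turn, under the rest's 25 N sliding force. I backed it off, then kept it to about 4–8 N.
- **Early screwing:** that side load made friction screw the knob down early, by an estimated 40°, before the head had fully swung.
- **Tightening angle:** knob height puts it at 84–88° past onset, and turn count at about 98°. The onset itself was hard to pin down because the force readings were noisy.
- **Final position:** the coarse picture estimate puts the knob about 3–4 mm short, in the slot direction, of where the arm's readings had it. I trusted the felt contact.

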